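# Clear the egg cup, open the tool drawer and put the spoon away

### The job

Put the clay spoon away in the drawer under the white shelf. The porcelain egg cup stands in the drawer's way, so first lift it onto the round stone tile, standing upright; then pull the drawer fully open and lay the spoon flat on the drawer's floor, leaving the drawer open. Set the cup and the spoon down gently rather than dropping them, do not tip the cup over, do not knock the shelf, and leave the bead jar, the bowl and the calipers where they are.

Things in the scene. Friction and masses are not known exactly. Their poses are not given: they have to be found in the camera images.
- cabinet_front (a point): Foot of the front face, on the table at the middle of its width, of a fixed low grey cabinet with one drawer: 240 deep (x), 270 wide (y), 100 high (mm). The cabinet's axes: x points into the cabinet, away from the robot, y to the left, z up; it is turned up to 7 degrees either way.
- drawer (a joint): The drawer's slide, in m: 0 shut, 0.166 at its end stop (fully open); it slides along the cabinet's -x, with about 1 N of friction, and stays where it is left. It may start a little open.
- drawer_knob (a point): Grip point of the drawer's steel knob, moving with the drawer: a round disc head 28 in diameter, 16 thick along the pull, from 27 to 43 mm out of the drawer front on a 12 mm stem; the point lies on its axis, 35 mm out of the drawer front (62 mm above the table). Axes as the cabinet's. Centred on the drawer's width.
- drawer_floor (a point): Point on the drawer's inner floor (22 above the table) at the middle of the foot of its front wall, moving with the drawer, axes as the cabinet's. The floor inside runs from here 195 back (+x) and 114 to either side (y); side and back walls are 6 thick, 56 high above the floor; the front panel rises 70 above it. Fully open, only the front 130 mm of it is clear of the shelf above.
- shelf: Fixed white steel shelf over the cabinet, axes as the cabinet's; origin: middle of its front lower edge, 172 above the table, 110 above and 20 behind the shut knob's grip point, so a tool pointing straight down at the shut knob hits it: lean it back towards the robot. Board 250 deep, 540 wide, 20 thick; posts 22 x 18 at local x = 20 and 235, y = -258 and 258. A kiln controller stands on it.
- egg_cup: Loose white porcelain egg cup on a stem, 62 high, 48 across at the rim, 42 across at the foot, waist 18 across at 20 mm height; the cup part from 27 to 62 mm height widens from 26 to 48 across, is 3 thick and open at the top. About 90 g. Origin at the centre of its underside, z up. It starts on the table before the drawer front.
- tile: Fixed flat round pale stone tile lying on the table to one side of the robot, 120 in diameter, 12 thick; origin at the centre of its underside.
- spoon: Loose brown bisque clay spoon lying on the table on the side away from the tile, 150 long along its x axis; handle (towards -x) 13 wide and 12 high with flat sides, from x = -80 to +38; bowl 42 across and 15 high at x = +54. About 50 g. Origin on its underside at the middle of its length, z up.
- spoon_grip (a point): Point on the spoon's handle near its centre of mass, 6 mm above its underside, at local x = -5; axes as the spoon's.
- spoon_bowl (a point): Inner bottom of the spoon's bowl, 4 mm above its underside, at local x = +54.
- bead_jar: Bystander: loose closed glass jar of beads, 66 across, 88 high; origin at the centre of its underside.
- bowl: Bystander: loose brown clay bowl, 90 across, 45 high; origin at the centre of its underside.
- calipers: Bystander: loose steel calipers, 170 x 65 x 10, lying flat on top of the shelf board; origin under the middle of the beam.
Not all that is in view belongs to the job. What is shaped like the egg_cup but yellow is not meant.

How it is judged:
By the outcome, as a careful person would: the job done as asked, in the order asked, and still so for the second after the job is handed in, with the robot touching nothing.
It also fails if it takes over 67 s, if anything falls off the work surface, if the arm or the gripper's body presses on something with over 40 N, if the wrist force passes 120 N, or if a joint passes its speed limit or range.

### The arm

A 6-joint arm with a two-finger parallel gripper is mounted at the origin on the work surface. World frame = base frame: x ahead of the robot, y to its left, z up, the work surface at z = 0. Lengths are in m, angles in rad, forces in N, time in s.
With the tool pointing down it reaches from about 0.25 to 0.725 m from the base axis. Payload 4 kg.
Tool frame: the origin (TCP) lies between the finger pads, 19 mm behind the fingertips; this is the grasp point; z points along the fingers, y is the line along which they close (so a half turn about z gives the same grasp; the last joint's range is limited). The gripper opens to 85 mm and grips with 20 to 120 N. Pads are 22 mm wide; open, the fingers measure 114 mm over their backs; the gripper's body (76 mm by 85 mm) begins 54 mm behind the grasp point. The pads swing forward as they close: fully open they stand 13 mm farther back than shut.
Start: joints at [-1.14, 0.241, 0.005, 1.335, 0, 1.571], TCP at [0.209, -0.454, 0.25] pointing down, gripper open.
Joint ranges: [-2.72, 2.72], [-1.05, 1.87], [-1.09, 1.28], [-1.99, 2.15], [-1.42, 1.44], [-3.14, 3.14]. Speed limits (rad/s): [2.79, 2.79, 3.14, 3.14, 3.14, 3.14].

### API

Orientations are given as a unit quaternion [x, y, z, w].
In Python, from workcell import * gives the robot as it stands. The module is installed in compiled form; this text tells all that it offers.
- The arm moves only by the tool send_rows, never from a script. Its argument "steps" is text: rows parted by semicolons, each of 7 numbers parted by spaces: the opening, from -1 (shut) to 1 (fully open), then the shift along the world's x, y, z in m, then the turn, a rotation vector about the world's x, y, z in rad. A call has exactly 5 rows; each row shifts and turns the commanded pose from where the row before left it; what a row does not reach is not made up. A row lasts 1/12 s, in which the tool goes at most 41.7 mm and 7.16 degrees, less where a joint would pass 70% of its speed; a pose out of reach is approached as far as the arm can. A call is refused whole if a number of a shift passes 0.0417 or a number of a turn 0.125, either way. A call with a gripper value outside its range is refused whole. The fingers move at their own pace and stop on an object; the grip force is fixed at half the most. Time passes only in rows, so rows that do not move let the fingers close, or fill a call up. It gives the time, the measured TCP pose, the force, the opening and the grip force at its end, in the units of the state.
- get_obs(): the state, without advancing time (a new reading comes with each control period).
- camera(name): name is "side" or "top"; returns a dict with "frame" (480x640x3 uint8, red, green, blue), "range_z" (480x640 float32, m along the optical axis (not along the pixel's ray), 0 where there is no reading), "camera_matrix" (3x3 intrinsics, pixels), "extrinsics" (4x4, takes a point from world to camera coordinates). Camera axes: x right, y down, z forward; pixel columns grow to the right and rows downward; lengths in m; the calibration is good to about 2 mm. A picture is of the moment at which its call begins.
- job_done(): hands the job in; it is judged then, once.
The state is a dict: "clock": time; "joint_pos": joint angles; "joint_vel": joint speeds; "tau": joint torques, N m; "eef_pos": TCP position; "tool_rot": TCP orientation; "ft_force": force on the tool from outside, world axes, zero at the start; "ft_torque": the same for the moment, N m; "grip_width": finger opening in m; "grasp_force": force on a finger pad.
Only numpy, scipy, OpenCV 4.12 (cv2) and the standard library are available. Lean on these libraries where they do the work, as an engineer would, in place of code of your own. Each camera call takes 0.05 s, during which the arm holds its last target. There are 200 camera calls.

## Working session

There is one attempt and no reset: what is moved stays moved. The work goes in short steps, Python scripts to look and compute and a tool call to move; the robot and the scene stay as the last step left them, time stands still between calls to the robot, and variables do not carry over. Pictures are saved under pics/ and viewed, at most 10 in all, crops included, and the job is handed in when it is done.

Besides the shell and the picture viewer there is one more tool, called by a JSON object that holds its "method" and its "body". send_rows: Moves the arm, as the interface text tells. Its arguments: {"type":"object","properties":{"steps":{"type":"string"}},"required":["steps"]}

```bash
mkdir -p pics; ls; cat > h.py <<'E'
from workcell import *
import numpy as np, cv2
def snap(n,f):
    c=camera(n); cv2.imwrite(f'pics/{f}.png',c['frame'][:,:,::-1]); np.savez(f'{f}.npz',**c); return c
def pt(c,u,v,z=None):
    K=c['camera_matrix'];T=np.linalg.inv(c['extrinsics'])
    r=np.linalg.inv(K)@[u,v,1]
    if z is None:
        d=c['range_z'][int(round(v)),int(round(u))]; return (T@np.r_[r*d,1])[:3]
    d=T[:3,:3]@r; o=T[:3,3]; return o+d*(z-o[2])/d[2]
E
python3 - <<'E'
from h import *
snap('top','top0');snap('side','side0')
o=get_obs();print(o['clock'],o['eef_pos'],o['tool_rot'],o['grip_width'])
E
```

```text
pics
0.1 [ 0.20857176 -0.45384903  0.24921594] [ 9.76892402e-01  2.13729690e-01 -2.09458626e-04 -9.00766080e-04] 0.08548149989660181
```

View pics/top0.png

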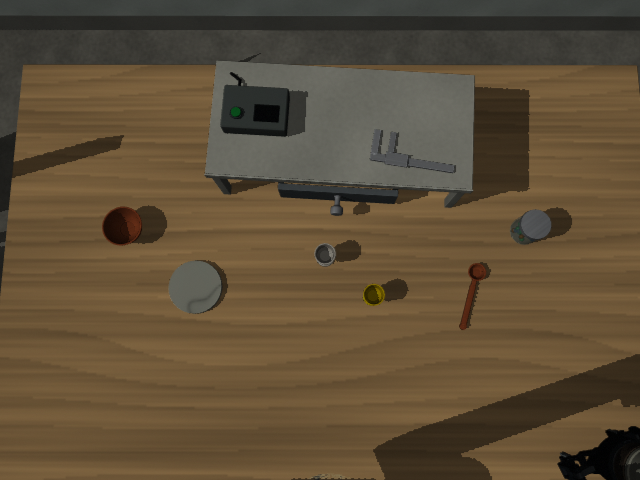

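View pics/side0.png

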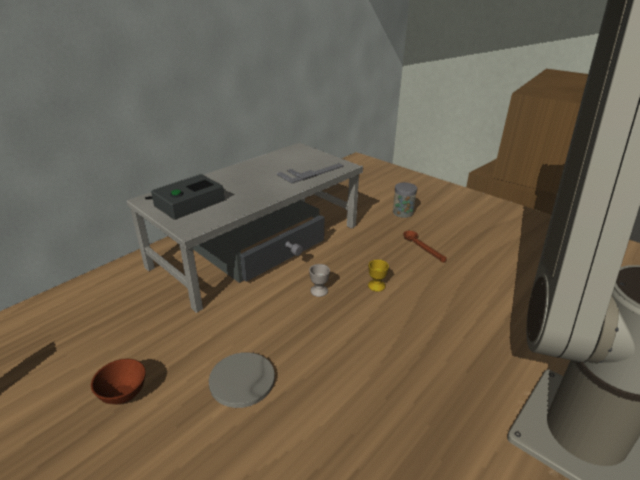

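The top view shows the white cup at (325,255), yellow cup (374,295), knob (336,205), tile (196,287), and the spoon from its bowl (478,271) to its handle end (463,327). The side view agrees with this. I'll enlarge the work area and measure.

```bash
python3 - <<'E'
from h import *
c=np.load('top0.npz')
im=c['frame'][165:335,265:505,::-1]
cv2.imwrite('pics/crop0.png',cv2.resize(np.clip(im*1.6,0,255).astype(np.uint8),None,fx=3.3,fy=3.3,interpolation=cv2.INTER_CUBIC))
np.set_printoptions(precision=4,suppress=True)
print(c['camera_matrix'],np.linalg.inv(c['extrinsics']))
# world point map
K=c['camera_matrix'];T=np.linalg.inv(c['extrinsics']);d=c['range_z']
u,v=np.meshgrid(np.arange(640),np.arange(480))
P=(np.stack([(u-K[0,2])/K[0,0]*d,(v-K[1,2])/K[1,1]*d,d],-1))@T[:3,:3].T+T[:3,3]
np.save('P.npy',P)
def reg(n,u0,u1,v0,v1,z0,z1):
    q=P[v0:v1,u0:u1].reshape(-1,3);q=q[(q[:,2]>z0)&(q[:,2]<z1)]
    r=cv2.minEnclosingCircle((q[:,:2]*1000).astype(np.float32)); print(n,len(q),q.mean(0),q.min(0),q.max(0),'circ',r)
    return q
reg('table',380,450,330,380,-1,1)
reg('cup',308,345,238,270,.05,.075)
reg('cupall',308,345,238,270,.01,.075)
reg('yel',355,395,280,310,.05,.075)
reg('yelall',355,395,280,310,.01,.075)
reg('tile',165,228,255,320,.006,.02)
reg('jar',505,560,205,250,.07,.1)
reg('bowl',98,147,203,250,.03,.06)
q=reg('spoon',455,495,255,335,.005,.03)
print(cv2.minAreaRect((q[:,:2]*1000).astype(np.float32)))
b=q[q[:,0]>q[:,0].max()-.04]; print('bowlend',b.mean(0))
h=q[(q[:,0]<q[:,0].max()-.055)]; m=h.mean(0); w=np.linalg.svd(h[:,:2]-m[:2])[2][0]; print('handle',m,w)
q=reg('knob',325,348,190,218,.045,.1)
print(np.array([P[v,337] for v in range(186,222,2)]))
# shelf front edge
for uu in (220,260,300,340,380,420,460):
    col=P[:,uu]; k=[v for v in range(120,215) if .185<col[v,2]<.2]; print(uu,k[-1],col[k[-1]], end=' | ')
    k=[v for v in range(k[-1]+1,215) if .06<col[v,2]<.12]; print([ (col[j]) for j in (k[:1]+k[-1:])])
E
```

```text
[[578.7134   0.     329.6262]
 [  0.     578.7134 236.5958]
 [  0.       0.       1.    ]] [[-0.0001 -0.9848  0.1737  0.3956]
 [-1.     -0.0001 -0.0009  0.0009]
 [ 0.0009 -0.1737 -0.9848  1.3158]
 [ 0.      0.      0.      1.    ]]
table 3488 [ 0.361  -0.1893 -0.0001] [ 0.3074 -0.2691 -0.0098] [ 0.4149 -0.1115  0.0087] circ ((361.1751708984375, -190.3883819580078), 95.0557861328125)
cup 122 [0.5836 0.0113 0.06  ] [ 0.5581 -0.012   0.0503] [0.6031 0.0341 0.068 ] circ ((580.4969482421875, 10.813422203063965), 23.67172622680664)
cupall 362 [0.5827 0.0111 0.0431] [ 0.5581 -0.012   0.0111] [0.6031 0.0341 0.068 ] circ ((580.4969482421875, 10.813422203063965), 23.67172622680664)
yel 129 [ 0.492  -0.0969  0.0597] [ 0.4669 -0.1181  0.0506] [ 0.5126 -0.0721  0.0684] circ ((490.3525390625, -95.03527069091797), 23.57647132873535)
yelall 375 [ 0.4917 -0.0963  0.043 ] [ 0.4669 -0.1181  0.0107] [ 0.5126 -0.0721  0.0684] circ ((490.3525390625, -95.03527069091797), 23.57647132873535)
tile 2198 [0.5113 0.3037 0.0119] [0.4434 0.2341 0.006 ] [0.5838 0.3728 0.0198] circ ((509.93017578125, 304.16366577148
[... 1196 characters left out ...]
-0.0165  0.0636]
 [ 0.6768 -0.0174 -0.0026]
 [ 0.672  -0.0174 -0.0021]
 [ 0.6672 -0.0174 -0.0021]]
220 176 [0.7183 0.2208 0.1888] | [array([0.7298, 0.2358, 0.1098]), array([0.7278, 0.2437, 0.0671])]
260 178 [0.7141 0.1401 0.1889] | []
300 181 [0.7086 0.0597 0.1866] | [array([0.7339, 0.0652, 0.0786]), array([0.7157, 0.0659, 0.061 ])]
340 183 [ 0.7032 -0.0209  0.191 ] | [array([ 0.7273, -0.023 ,  0.078 ]), array([ 0.6663, -0.023 ,  0.0677])]
380 185 [ 0.6993 -0.1011  0.1901] | [array([ 0.7229, -0.1113,  0.0774]), array([ 0.7041, -0.1115,  0.0709])]
420 188 [ 0.6935 -0.1815  0.1887] | []
460 190 [ 0.688  -0.2604  0.1939] | [array([ 0.6966, -0.2775,  0.1189]), array([ 0.6969, -0.2817,  0.1   ])]
```

View pics/crop0.png

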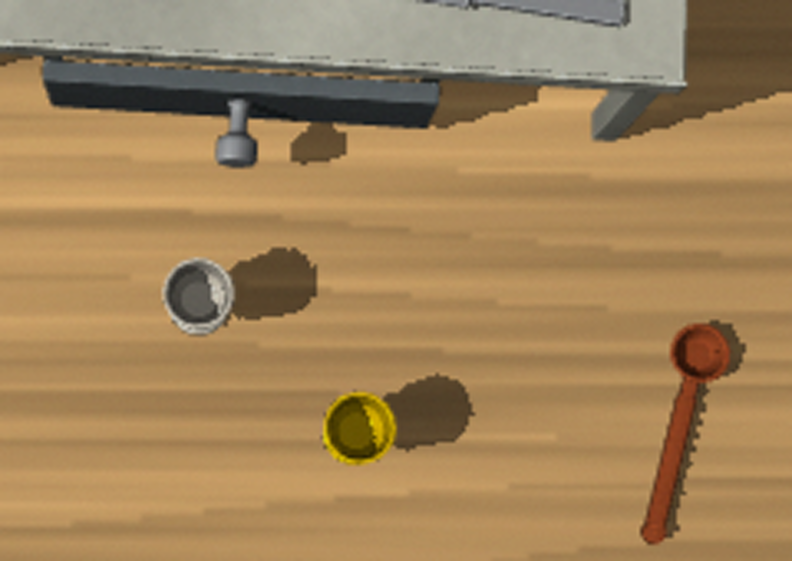

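The crop shows the knob disc at (337,210), the white rim centred near (325,254), the spoon bowl at (477,271) and the spoon's handle tip at (463,328), in full-image pixels. Next I'll refine these into positions.

```bash
python3 - <<'E'
from h import *
np.set_printoptions(precision=4,suppress=True)
c=dict(np.load('top0.npz'));P=np.load('P.npy')
f=lambda x,y:(265+x/3.3,165+y/3.3)
print('cup rim',pt(c,*f(198.5,296),.062),'yellow',pt(c,*f(360,427),.062))
print('tile',pt(c,196,287,.012))
a=pt(c,*f(701,351),.008);b=pt(c,*f(653,541),.010);d=(a-b)[:2]
print('bowl',a,'end',b,np.linalg.norm(d),'expect .155-.021=.134', np.degrees(np.arctan2(d[1],d[0])))
u=(d/np.linalg.norm(d));print('grip',a[:2]-u*.059,b[:2]+u*.075)
q=P[195:218,328:347].reshape(-1,3);q=q[(q[:,2]>.05)&(q[:,0]<.69)];print('knob',len(q),q.mean(0),np.percentile(q,[2,98],axis=0))
print('knob front',pt(c,*f(236,149),.070),pt(c,*f(217,150),.062),pt(c,*f(257,150),.062))
E
```

```text
cup rim [0.5766 0.0096 0.062 ] yellow [ 0.4899 -0.0963  0.062 ]
tile [0.5103 0.3008 0.012 ]
bowl [ 0.5461 -0.3359  0.008 ] end [ 0.417  -0.2972  0.01  ] 0.134838487756813 expect .155-.021=.134 -16.666571012128742
grip [ 0.4896 -0.3189] [ 0.4888 -0.3187]
knob 125 [ 0.6753 -0.0144  0.0708] [[ 0.6664 -0.0275  0.054 ]
 [ 0.689  -0.001   0.0791]]
knob front [ 0.6745 -0.0153  0.07  ] [ 0.6756 -0.0027  0.062 ] [ 0.6756 -0.0295  0.062 ]
```

{"method": "send_rows", "body": {"steps": "1 0.0247 0.0309 -0.004 0 0 -0.0287; 1 0.0247 0.0309 -0.004 0 0 -0.0287; 1 0.0247 0.0309 -0.004 0 0 -0.0287; 1 0.0247 0.0309 -0.004 0 0 -0.0287; 1 0.0247 0.0309 -0.004 0 0 -0.0287"}}

```text
clock: 0.52
eef_pos: [0.3327, -0.2982, 0.2295]
tool_rot: [0.99, 0.142, -0.0, -0.0]
ft_force: [0.4, -0.7, 0.3]
grip_width: 0.0854
grasp_force: 0.0
```

{"method": "send_rows", "body": {"steps": "1 0.0247 0.0309 -0.004 0 0 -0.0287; 1 0.0247 0.0309 -0.004 0 0 -0.0287; 1 0.0247 0.0309 -0.004 0 0 -0.0287; 1 0.0247 0.0309 -0.004 0 0 -0.0287; 1 0.0247 0.0309 -0.004 0 0 -0.0287"}}

```text
clock: 0.93
eef_pos: [0.4564, -0.1435, 0.2095]
tool_rot: [0.997, 0.071, -0.0, -0.0]
ft_force: [-0.2, -0.7, 0.4]
grip_width: 0.0851
grasp_force: 0.0
```

{"method": "send_rows", "body": {"steps": "1 0.0247 0.0309 -0.004 0 0 -0.0287; 1 0.0247 0.0309 -0.004 0 0 -0.0287; 1 0.0247 0.0309 -0.004 0 0 -0.0287; 1 0.0247 0.0309 -0.004 0 0 -0.0287; 1 0.0247 0.0309 -0.004 0 0 -0.0287"}}

```text
clock: 1.35
eef_pos: [0.5798, 0.0072, 0.1893]
tool_rot: [1.0, 0.005, -0.001, -0.002]
ft_force: [0.6, -0.5, 0.5]
grip_width: 0.0855
grasp_force: 0.0
```

{"method": "send_rows", "body": {"steps": "1 0 0 -0.03 0 0 0; 1 0 0 -0.03 0 0 0; 1 0 0 -0.03 0 0 0; 1 0 0 -0.026 0 0 0; 1 0 0 -0.018 0 0 0"}}

```text
clock: 1.77
eef_pos: [0.5771, 0.005, 0.0524]
tool_rot: [1.0, 0.004, -0.003, -0.002]
ft_force: [-0.2, -0.2, -0.6]
grip_width: 0.0857
grasp_force: 0.0
```

{"method": "send_rows", "body": {"steps": "0.5 0 0 0 0 0 0; 0.4 0 0 0 0 0 0; 0.35 0 0 0 0 0 0; 0.3 0 0 0 0 0 0; 0.3 0 0 0 0 0 0"}}

```text
clock: 2.18
eef_pos: [0.5807, 0.0047, 0.0579]
tool_rot: [1.0, 0.004, 0.002, -0.002]
ft_force: [0.5, 1.0, 0.7]
grip_width: 0.0554
grasp_force: 0.1
```

```bash
python3 - <<'E'
from h import *
c=snap('side','s1')
cv2.imwrite('pics/s1c.png',cv2.resize(np.clip(c['frame'][150:350,220:440,::-1]*1.5,0,255).astype(np.uint8),None,fx=2.9,fy=2.9,interpolation=cv2.INTER_CUBIC))
E
```

```text
(no output)
```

View pics/s1c.png

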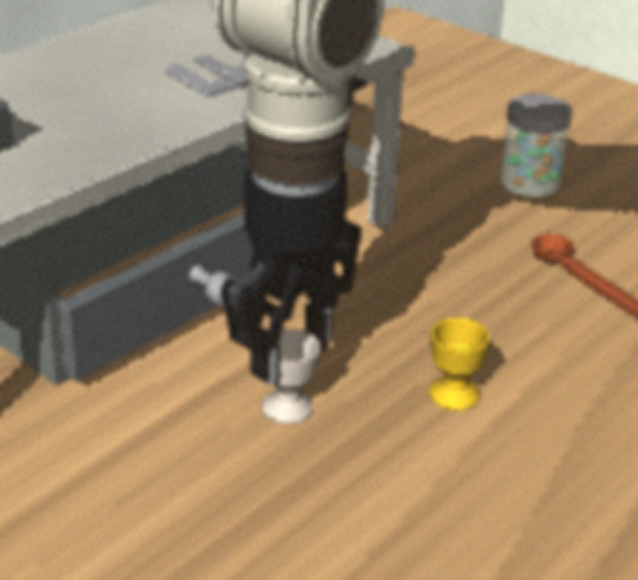

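The cup stands upright between the fingers. The TCP is about 5 mm to the right of it, so I'll shift left and close.

{"method": "send_rows", "body": {"steps": "0.35 0 0.0025 -0.002 0 0 0; 0.35 0 0.0025 -0.002 0 0 0; 0.2 0 0 0 0 0 0; 0 0 0 0 0 0 0; 0 0 0 0 0 0 0"}}

```text
clock: 2.65
eef_pos: [0.5796, 0.0078, 0.0525]
tool_rot: [1.0, 0.006, 0.0, -0.003]
ft_force: [-0.1, 1.6, 3.7]
grip_width: 0.0453
grasp_force: 60.8
```

{"method": "send_rows", "body": {"steps": "-0.1 0 0 0 0 0 0; -0.3 0 0 0 0 0 0; -0.3 0 0 0 0 0 0; -0.3 0 0 0 0 0 0; -0.3 0 0 0 0 0 0"}}

```text
clock: 3.07
eef_pos: [0.5797, 0.0077, 0.0525]
tool_rot: [1.0, 0.006, 0.0, -0.003]
ft_force: [-0.3, 2.7, 5.6]
grip_width: 0.0456
grasp_force: 61.0
```

{"method": "send_rows", "body": {"steps": "-0.3 0 0 0.005 0 0 0; -0.3 0 0 0.01 0 0 0; -0.3 0 0 0.015 0 0 0; -0.3 0 0 0.02 0 0 0; -0.3 0 0 0.02 0 0 0"}}

```text
clock: 3.48
eef_pos: [0.5785, 0.0069, 0.1223]
tool_rot: [1.0, 0.005, -0.001, -0.002]
ft_force: [0.3, 1.0, -0.2]
grip_width: 0.045
grasp_force: 61.2
```

```bash
python3 - <<'E'
from h import *
c=snap('side','s2')
cv2.imwrite('pics/s2c.png',cv2.resize(np.clip(c['frame'][180:340,240:420,::-1]*1.5,0,255).astype(np.uint8),None,fx=3,fy=3,interpolation=cv2.INTER_CUBIC))
E
```

```text
(no output)
```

View pics/s2c.png

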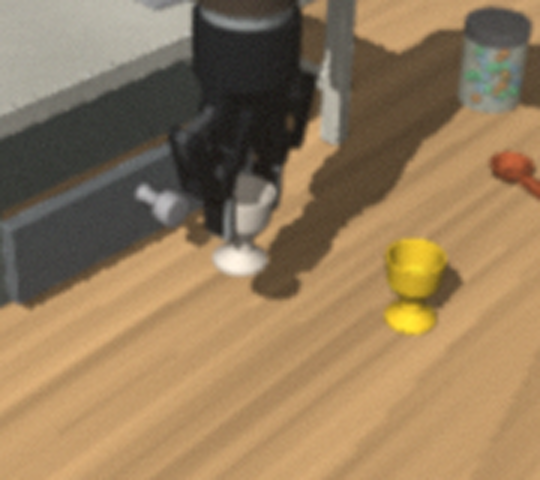

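The cup is lifted and upright. Next it goes to the tile.

{"method": "send_rows", "body": {"steps": "-0.3 -0.003 0.015 0 0 0 0; -0.3 -0.007 0.03 0 0 0 0; -0.3 -0.007 0.03 0 0 0 0; -0.3 -0.007 0.03 0 0 0 0; -0.3 -0.007 0.03 0 0 0 0"}}

```text
clock: 3.95
eef_pos: [0.551, 0.0801, 0.1208]
tool_rot: [0.998, 0.058, -0.003, -0.029]
ft_force: [0.8, 0.1, -0.3]
grip_width: 0.0451
grasp_force: 61.2
```

{"method": "send_rows", "body": {"steps": "-0.3 -0.007 0.03 0 0 0 0; -0.3 -0.007 0.03 0 0 0 0; -0.3 -0.007 0.03 0 0 0 0; -0.3 -0.007 0.03 0 0 0 0; -0.3 -0.007 0.025 0 0 0 0"}}

```text
clock: 4.37
eef_pos: [0.5303, 0.1545, 0.122]
tool_rot: [0.992, 0.112, -0.007, -0.057]
ft_force: [0.6, 0.2, 0.1]
grip_width: 0.0452
grasp_force: 61.3
```

{"method": "send_rows", "body": {"steps": "-0.3 -0.002 0.015 -0.01 0 0 0; -0.3 0 0 -0.015 0 0 0; -0.3 0 0 -0.01 0 0 0; -0.3 0 0 0 0 0 0; -0.3 0 0 0 0 0 0"}}

```text
clock: 4.78
eef_pos: [0.5296, 0.1601, 0.0858]
tool_rot: [0.991, 0.116, -0.009, -0.059]
ft_force: [0.2, 0.2, -0.9]
grip_width: 0.0451
grasp_force: 61.3
```

```bash
python3 - <<'E'
from h import *
o=get_obs();print(np.round(o['joint_pos'],3),o['tool_rot'])
E
```

```text
[ 0.233  0.47  -0.117  0.987  0.119  3.141] [ 0.99144999  0.11620979 -0.00876576 -0.05869731]
```

Joint 6 hit its limit. I'll work out a turn to vertical at yaw 90°, which joint 6 can hold.

```bash
cat >> h.py <<'E'
from scipy.spatial.transform import Rotation as R
def down(yaw): # tool z down, tool x at yaw (deg)
    return R.from_euler('z',yaw,degrees=True)*R.from_quat([1,0,0,0])
def plan(pos,Rt,n):
    o=get_obs(); rv=(Rt*R.from_quat(o['tool_rot']).inv()).as_rotvec()
    print('d',np.round((np.array(pos)-o['eef_pos']),4),'rv',np.round(rv,3),'per row',np.round((np.array(pos)-o['eef_pos'])/n,4),np.round(rv/n,4),'eef',np.round(o['eef_pos'],4))
E
python3 - <<'E'
from h import *
plan([.511,.303,.122],down(90),15)
E
```

```text
d [-0.0186  0.1429  0.0362] rv [-0.076 -0.103  1.336] per row [-0.0012  0.0095  0.0024] [-0.0051 -0.0069  0.0891] eef [0.5296 0.1601 0.0858]
```

{"method": "send_rows", "body": {"steps": "-0.3 0 0 0.006 -0.005 -0.007 0.089; -0.3 0 0.005 0.006 -0.005 -0.007 0.089; -0.3 -0.001 0.008 0.006 -0.005 -0.007 0.089; -0.3 -0.001 0.01 0.006 -0.005 -0.007 0.089; -0.3 -0.001 0.01 0.006 -0.005 -0.007 0.089"}}

```text
clock: 5.2
eef_pos: [0.5281, 0.1934, 0.1181]
tool_rot: [0.941, 0.335, -0.004, -0.041]
ft_force: [-0.2, 0.1, -0.7]
grip_width: 0.0452
grasp_force: 61.3
```

{"method": "send_rows", "body": {"steps": "-0.3 -0.002 0.011 0.003 -0.005 -0.007 0.089; -0.3 -0.002 0.011 0.003 -0.005 -0.007 0.089; -0.3 -0.002 0.011 0 -0.005 -0.007 0.089; -0.3 -0.002 0.011 0 -0.005 -0.007 0.089; -0.3 -0.002 0.011 0 -0.005 -0.007 0.089"}}

```text
clock: 5.62
eef_pos: [0.518, 0.2488, 0.124]
tool_rot: [0.845, 0.535, -0.0, -0.022]
ft_force: [-0.3, 0.4, -1.3]
grip_width: 0.045
grasp_force: 61.3
```

{"method": "send_rows", "body": {"steps": "-0.3 -0.002 0.011 0 -0.005 -0.007 0.089; -0.3 -0.002 0.011 0 -0.005 -0.007 0.089; -0.3 -0.002 0.011 0 -0.005 -0.007 0.089; -0.3 -0.002 0.011 0 -0.005 -0.007 0.089; -0.3 -0.002 0.011 0 -0.005 -0.007 0.089"}}

```text
clock: 6.03
eef_pos: [0.5079, 0.3039, 0.1238]
tool_rot: [0.706, 0.708, 0.003, -0.001]
ft_force: [0.7, 0.4, -1.0]
grip_width: 0.0452
grasp_force: 61.3
```

```bash
python3 - <<'E'
from h import *
plan([.511,.303,.122],down(90),5);print(get_obs()['joint_pos'][5])
E
```

```text
d [ 0.0031 -0.0009 -0.0018] rv [-0.005  0.002 -0.004] per row [ 0.0006 -0.0002 -0.0004] [-0.0011  0.0005 -0.0007] eef [0.5079 0.3039 0.1238]
2.1048429355003497
```

{"method": "send_rows", "body": {"steps": "-0.3 0 0 -0.015 0 0 0; -0.3 0 0 -0.015 0 0 0; -0.3 0 0 -0.012 0 0 0; -0.3 0 0 -0.008 0 0 0; -0.3 0 0 -0.004 0 0 0"}}

```text
clock: 6.45
eef_pos: [0.5072, 0.303, 0.0682]
tool_rot: [0.707, 0.707, 0.001, -0.002]
ft_force: [-0.4, -0.6, 0.0]
grip_width: 0.045
grasp_force: 61.3
```

{"method": "send_rows", "body": {"steps": "-0.3 0 0 -0.001 0 0 0; -0.3 0 0 -0.001 0 0 0; -0.3 0 0 -0.001 0 0 0; -0.3 0 0 0 0 0 0; -0.3 0 0 0 0 0 0"}}

```text
clock: 6.87
eef_pos: [0.5077, 0.3037, 0.0666]
tool_rot: [0.707, 0.707, 0.002, -0.001]
ft_force: [0.7, -0.0, 0.3]
grip_width: 0.045
grasp_force: 61.3
```

{"method": "send_rows", "body": {"steps": "-0.3 0 0 -0.001 0 0 0; -0.3 0 0 -0.001 0 0 0; -0.3 0 0 0 0 0 0; -0.3 0 0 0 0 0 0; -0.3 0 0 0 0 0 0"}}

```text
clock: 7.28
eef_pos: [0.5076, 0.3037, 0.0644]
tool_rot: [0.707, 0.707, 0.002, -0.001]
ft_force: [-0.2, -0.8, 1.3]
grip_width: 0.0453
grasp_force: 61.5
```

{"method": "send_rows", "body": {"steps": "-0.3 0 0 -0.001 0 0 0; -0.3 0 0 -0.0005 0 0 0; -0.3 0 0 0 0 0 0; -0.3 0 0 0 0 0 0; -0.3 0 0 0 0 0 0"}}

```text
clock: 7.7
eef_pos: [0.5076, 0.3041, 0.0643]
tool_rot: [0.707, 0.707, 0.003, -0.001]
ft_force: [-3.0, -0.6, 9.6]
grip_width: 0.0454
grasp_force: 62.0
```

It's seated. Now I'll open slowly.

{"method": "send_rows", "body": {"steps": "0.08 0 0 0 0 0 0; 0.12 0 0 0 0 0 0; 0.16 0 0 0 0 0 0; 0.22 0 0 0 0 0 0; 0.28 0 0 0 0 0 0"}}

```text
clock: 8.12
eef_pos: [0.507, 0.3032, 0.062]
tool_rot: [0.707, 0.707, 0.001, -0.001]
ft_force: [-0.1, -0.3, 0.4]
grip_width: 0.0547
grasp_force: 0.0
```

{"method": "send_rows", "body": {"steps": "0.4 0 0 0 0 0 0; 0.5 0 0 0 0 0 0; 0.6 0 0 0 0 0 0; 0.6 0 0 0 0 0 0; 0.6 0 0 0.002 0 0 0"}}

```text
clock: 8.53
eef_pos: [0.5071, 0.3033, 0.0641]
tool_rot: [0.707, 0.707, 0.001, -0.001]
ft_force: [0.6, 0.4, 0.2]
grip_width: 0.0682
grasp_force: 0.0
```

{"method": "send_rows", "body": {"steps": "0.6 0 0 0.01 0 0 0; 0.6 0 0 0.02 0 0 0; 0.6 0 0 0.025 0 0 0; 0.6 0 0 0.03 0 0 0; 0.6 0 0 0.03 0 0 0"}}

```text
clock: 8.95
eef_pos: [0.507, 0.3033, 0.1813]
tool_rot: [0.707, 0.707, 0.002, -0.001]
ft_force: [0.7, 0.0, 0.3]
grip_width: 0.0686
grasp_force: 0.0
```

```bash
python3 - <<'E'
from h import *
c=snap('side','s3')
cv2.imwrite('pics/s3c.png',cv2.resize(np.clip(c['frame'][230:430,130:370,::-1]*1.5,0,255).astype(np.uint8),None,fx=2.5,fy=2.5,interpolation=cv2.INTER_CUBIC))
E
```

```text
(no output)
```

View pics/s3c.png

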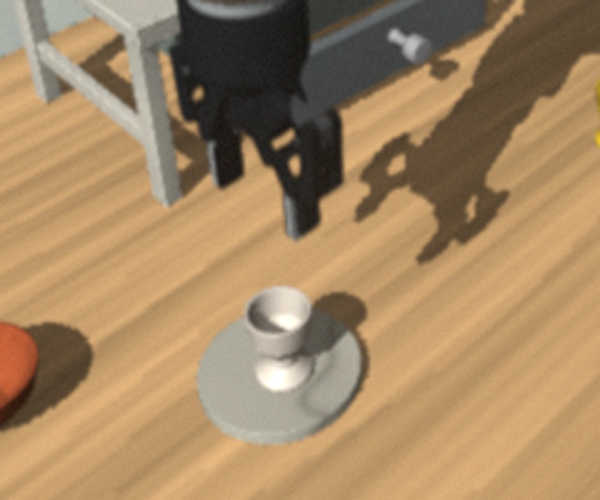

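The cup stands upright near the middle of the tile. Next is the drawer.

```bash
python3 - <<'E'
from h import *
c,s=np.cos(np.radians(-3.6)),np.sin(np.radians(-3.6))
Rt=R.from_rotvec(np.radians(-40)*np.array([-s,c,0]))*down(176.4)
print(Rt.as_matrix(),Rt.as_quat()); np.save('Rk.npy',Rt.as_quat())
k=np.array([.675,-.0155,.062]);pre=k-.1*Rt.as_matrix()[:,2];print(pre)
o=get_obs();print(o['joint_pos'])
plan(pre,Rt,15)
E
```

```text
[[-7.64532829e-01  6.27905195e-02  6.41519215e-01]
 [ 4.81003286e-02  9.98026728e-01 -4.03609680e-02]
 [-6.42787610e-01 -1.56125113e-16 -7.66044443e-01]] [ 0.02951646  0.93922894 -0.01074311  0.34185138]
[ 0.61084808 -0.0114639   0.13860444]
[0.53737778 0.44693493 0.14005185 1.24928439 0.00360666 2.10812591]
d [ 0.1008 -0.3166 -0.0502] rv [-0.574 -0.524  1.435] per row [ 0.0067 -0.0211 -0.0033] [-0.0383 -0.0349  0.0957] eef [0.5101 0.3051 0.1888]
```

{"method": "send_rows", "body": {"steps": "0.6 0.0067 -0.0211 0 -0.038 -0.035 0.0957; 0.6 0.0067 -0.0211 0 -0.038 -0.035 0.0957; 0.6 0.0067 -0.0211 0 -0.038 -0.035 0.0957; 0.6 0.0067 -0.0211 0 -0.038 -0.035 0.0957; 0.6 0.0067 -0.0211 0 -0.038 -0.035 0.0957"}}

```text
clock: 9.42
eef_pos: [0.5414, 0.1974, 0.1806]
tool_rot: [0.512, 0.85, -0.003, 0.127]
ft_force: [-0.0, -0.5, -1.4]
grip_width: 0.0686
grasp_force: 0.0
```

{"method": "send_rows", "body": {"steps": "0.6 0.0067 -0.0211 -0.005 -0.038 -0.035 0.0957; 0.6 0.0067 -0.0211 -0.005 -0.038 -0.035 0.0957; 0.6 0.0067 -0.0211 -0.005 -0.038 -0.035 0.0957; 0.6 0.0067 -0.0211 -0.005 -0.038 -0.035 0.0957; 0.6 0.0067 -0.0211 -0.005 -0.038 -0.035 0.0957"}}

```text
clock: 9.83
eef_pos: [0.5748, 0.0919, 0.1556]
tool_rot: [0.28, 0.928, -0.009, 0.245]
ft_force: [-0.0, 0.8, -0.2]
grip_width: 0.0683
grasp_force: 0.0
```

{"method": "send_rows", "body": {"steps": "0.4 0.0067 -0.0211 -0.005 -0.038 -0.035 0.0957; 0.4 0.0067 -0.0211 -0.005 -0.038 -0.035 0.0957; 0.4 0.0067 -0.0211 -0.005 -0.038 -0.035 0.0957; 0.4 0.0067 -0.0211 -0.005 -0.038 -0.035 0.0957; 0.4 0.0067 -0.0211 -0.005 -0.038 -0.035 0.0957"}}

```text
clock: 10.25
eef_pos: [0.6081, -0.0136, 0.1308]
tool_rot: [0.028, 0.938, -0.014, 0.345]
ft_force: [1.3, 0.2, -1.2]
grip_width: 0.0596
grasp_force: 0.0
```

```bash
python3 - <<'E'
from h import *
Rt=R.from_quat(np.load('Rk.npy'))
k=np.array([.675,-.0155,.062]);o=get_obs();print(o['joint_pos'],o['grip_width'])
plan(k,Rt,10);plan(k-.1*Rt.as_matrix()[:,2],Rt,5)
E
```

```text
[-0.00135547  0.21306561 -0.672925   -0.01986626 -0.04501297  0.04277275] 0.059640388106662584
d [ 0.0669 -0.0019 -0.0688] rv [0.007 0.007 0.   ] per row [ 0.0067 -0.0002 -0.0069] [0.0007 0.0007 0.    ] eef [ 0.6081 -0.0136  0.1308]
d [0.0027 0.0022 0.0078] rv [0.007 0.007 0.   ] per row [0.0005 0.0004 0.0016] [0.0014 0.0015 0.    ] eef [ 0.6081 -0.0136  0.1308]
```

{"method": "send_rows", "body": {"steps": "0.2 0.009 0.0005 0.001 0 0 0; 0.2 0.0064 -0.0004 -0.0077 0 0 0; 0.2 0.0064 -0.0004 -0.0077 0 0 0; 0.2 0.0064 -0.0004 -0.0077 0 0 0; 0.2 0.0064 -0.0004 -0.0077 0 0 0"}}

```text
clock: 10.67
eef_pos: [0.6433, -0.0135, 0.0995]
tool_rot: [0.031, 0.938, -0.014, 0.344]
ft_force: [0.4, 0.6, -0.1]
grip_width: 0.0512
grasp_force: 0.0
```

{"method": "send_rows", "body": {"steps": "0.2 0.0064 -0.0004 -0.0077 0 0 0; 0.2 0.0064 -0.0004 -0.0077 0 0 0; 0.2 0.0064 -0.0004 -0.0077 0 0 0; 0.2 0.0064 -0.0004 -0.0077 0 0 0; 0.2 0.0064 -0.0004 -0.0077 0 0 0"}}

```text
clock: 11.08
eef_pos: [0.675, -0.0159, 0.0602]
tool_rot: [0.031, 0.939, -0.014, 0.343]
ft_force: [0.6, 0.1, 0.1]
grip_width: 0.0514
grasp_force: 0.0
```

```bash
python3 - <<'E'
from h import *
Rt=R.from_quat(np.load('Rk.npy'))
k=np.array([.675,-.0155,.062]);plan(k,Rt,5)
c=snap('side','s4')
cv2.imwrite('pics/s4c.png',cv2.resize(np.clip(c['frame'][170:330,210:400,::-1]*1.5,0,255).astype(np.uint8),None,fx=3.2,fy=3.2,interpolation=cv2.INTER_CUBIC))
E
```

```text
d [0.     0.0004 0.0018] rv [0.004 0.003 0.005] per row [0.     0.0001 0.0004] [0.0009 0.0006 0.0011] eef [ 0.675  -0.0159  0.0602]
```

View pics/s4c.png

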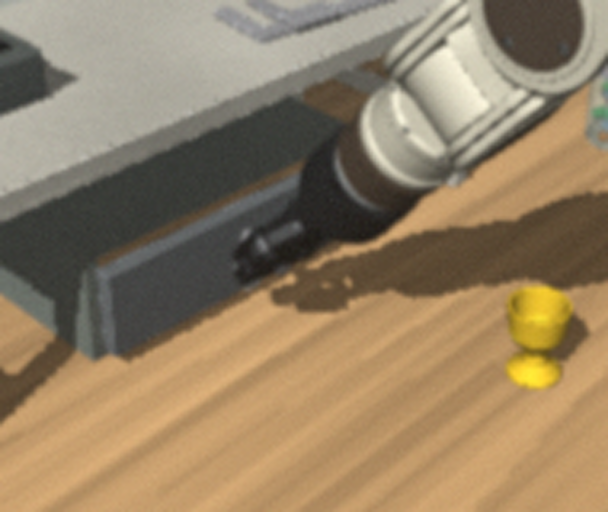

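The fingers straddle the knob, clear of the shelf. I'll close on it.

{"method": "send_rows", "body": {"steps": "-0.2 0 0 0 0 0 0; -0.6 0 0 0 0 0 0; -0.8 0 0 0 0 0 0; -0.8 0 0 0 0 0 0; -0.8 0 0 0 0 0 0"}}

```text
clock: 11.55
eef_pos: [0.6738, -0.0145, 0.0609]
tool_rot: [0.03, 0.939, -0.012, 0.343]
ft_force: [1.2, 5.1, -3.2]
grip_width: 0.0256
grasp_force: 59.0
```

{"method": "send_rows", "body": {"steps": "-0.8 -0.003 0.0002 0 0 0 0; -0.8 -0.006 0.0004 0 0 0 0; -0.8 -0.008 0.0005 0 0 0 0; -0.8 -0.01 0.0006 0 0 0 0; -0.8 -0.01 0.0006 0 0 0 0"}}

```text
clock: 11.97
eef_pos: [0.6365, -0.0122, 0.0609]
tool_rot: [0.03, 0.939, -0.012, 0.343]
ft_force: [1.2, 4.9, -4.5]
grip_width: 0.0256
grasp_force: 59.9
```

{"method": "send_rows", "body": {"steps": "-0.8 -0.012 0.0008 0 0 0 0; -0.8 -0.012 0.0008 0 0 0 0; -0.8 -0.012 0.0008 0 0 0 0; -0.8 -0.012 0.0008 0 0 0 0; -0.8 -0.012 0.0008 0 0 0 0"}}

```text
clock: 12.38
eef_pos: [0.5761, -0.0086, 0.0609]
tool_rot: [0.031, 0.939, -0.013, 0.343]
ft_force: [1.9, 4.1, -5.0]
grip_width: 0.0258
grasp_force: 59.9
```

{"method": "send_rows", "body": {"steps": "-0.8 -0.01 0.0006 0 0 0 0; -0.8 -0.01 0.0006 0 0 0 0; -0.8 -0.008 0.0005 0 0 0 0; -0.8 -0.006 0.0004 0 0 0 0; -0.8 -0.005 0.0003 0 0 0 0"}}

```text
clock: 12.8
eef_pos: [0.5371, -0.0062, 0.0609]
tool_rot: [0.031, 0.939, -0.013, 0.343]
ft_force: [1.6, 4.8, -5.2]
grip_width: 0.0257
grasp_force: 59.9
```

{"method": "send_rows", "body": {"steps": "-0.8 -0.004 0.0003 0 0 0 0; -0.8 -0.003 0.0002 0 0 0 0; -0.8 -0.003 0.0002 0 0 0 0; -0.8 -0.002 0.0001 0 0 0 0; -0.8 -0.002 0.0001 0 0 0 0"}}

```text
clock: 13.22
eef_pos: [0.5235, -0.0054, 0.0609]
tool_rot: [0.031, 0.939, -0.013, 0.343]
ft_force: [1.1, 4.8, -5.1]
grip_width: 0.0259
grasp_force: 59.9
```

{"method": "send_rows", "body": {"steps": "-0.8 -0.002 0.0001 0 0 0 0; -0.8 -0.002 0.0001 0 0 0 0; -0.8 -0.001 0.0001 0 0 0 0; -0.8 -0.001 0 0 0 0 0; -0.8 -0.001 0 0 0 0 0"}}

```text
clock: 13.63
eef_pos: [0.517, -0.005, 0.061]
tool_rot: [0.031, 0.939, -0.012, 0.343]
ft_force: [12.9, 5.5, -17.7]
grip_width: 0.0257
grasp_force: 60.1
```

{"method": "send_rows", "body": {"steps": "-0.8 -0.001 0 0 0 0 0; -0.8 -0.001 0 0 0 0 0; -0.8 0 0 0 0 0 0; -0.8 0 0 0 0 0 0; -0.8 0 0 0 0 0 0"}}

```text
clock: 14.05
eef_pos: [0.5169, -0.005, 0.061]
tool_rot: [0.031, 0.939, -0.012, 0.344]
ft_force: [17.3, 5.0, -22.2]
grip_width: 0.0258
grasp_force: 62.4
```

The stop is reached at x=0.517, as predicted. I'll release and retreat.

{"method": "send_rows", "body": {"steps": "-0.8 0.001 0 0 0 0 0; -0.3 0.001 0 0 0 0 0; 0.1 0 0 0 0 0 0; 0.2 0 0 0 0 0 0; 0.2 0 0 0 0 0 0"}}

```text
clock: 14.47
eef_pos: [0.5176, -0.0067, 0.0619]
tool_rot: [0.032, 0.938, -0.014, 0.344]
ft_force: [0.1, -0.3, -0.2]
grip_width: 0.0513
grasp_force: 0.0
```

{"method": "send_rows", "body": {"steps": "0.2 -0.006 0.0005 0.008 0 0 0; 0.2 -0.0128 0.001 0.0153 0 0 0; 0.2 -0.016 0.001 0.019 0 0 0; 0.2 -0.016 0.001 0.019 0 0 0; 0.2 -0.016 0.001 0.019 0 0 0"}}

```text
clock: 14.88
eef_pos: [0.4495, -0.0022, 0.1421]
tool_rot: [0.032, 0.939, -0.014, 0.343]
ft_force: [0.0, 0.2, -0.0]
grip_width: 0.051
grasp_force: 0.0
```

{"method": "send_rows", "body": {"steps": "0.2 -0.016 0 0.02 0 0 0; 0.2 -0.016 0 0.02 0 0 0; 0.2 -0.005 -0.01 0.01 0 0.1 0; 0.2 0 -0.02 0 0 0.1 0; 0.2 0 -0.02 0 0 0.1 0"}}

```text
clock: 15.3
eef_pos: [0.4137, -0.0514, 0.1933]
tool_rot: [0.028, 0.978, -0.018, 0.204]
ft_force: [1.3, -0.1, -0.1]
grip_width: 0.0514
grasp_force: 0.0
```

```bash
python3 - <<'E'
from h import *
plan([.489,-.319,.12],down(163.3),10)
np.set_printoptions(precision=4,suppress=True)
c=snap('top','top2')
im=c['frame'][165:335,265:505,::-1]
cv2.imwrite('pics/crop2.png',cv2.resize(np.clip(im*1.6,0,255).astype(np.uint8),None,fx=3.3,fy=3.3,interpolation=cv2.INTER_CUBIC))
E
```

```text
d [ 0.0753 -0.2676 -0.0733] rv [ 0.097  0.402 -0.23 ] per row [ 0.0075 -0.0268 -0.0073] [ 0.0097  0.0402 -0.023 ] eef [ 0.4137 -0.0514  0.1933]
```

View pics/crop2.png

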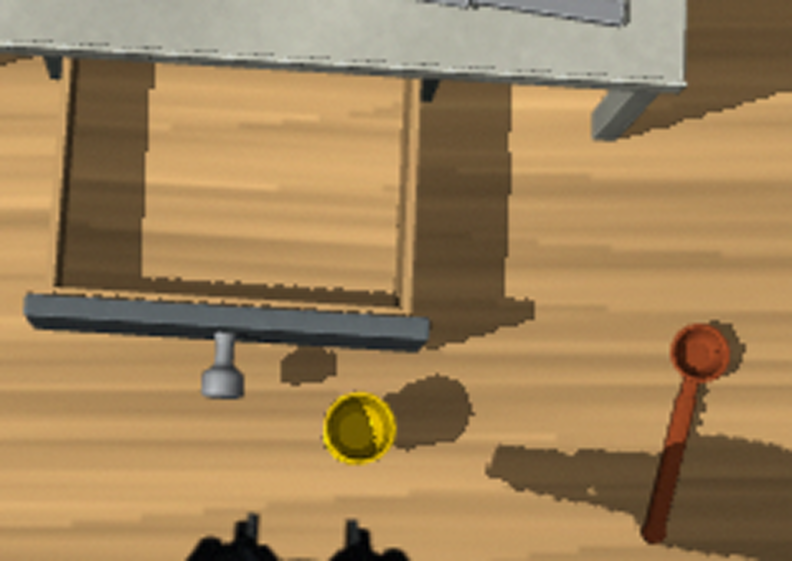

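The drawer is open: its panel lies across crop (30..430, 300..345), and the floor in front of the shelf is clear. The spoon hasn't moved. Next I'll move over it.

{"method": "send_rows", "body": {"steps": "0.2 0.0075 -0.0268 -0.004 0.01 0.04 -0.023; 0.2 0.0075 -0.0268 -0.004 0.01 0.04 -0.023; 0.2 0.0075 -0.0268 -0.004 0.01 0.04 -0.023; 0.2 0.0075 -0.0268 -0.004 0.01 0.04 -0.023; 0.1 0.0075 -0.0268 -0.004 0.01 0.04 -0.023"}}

```text
clock: 15.77
eef_pos: [0.4517, -0.1868, 0.1706]
tool_rot: [0.089, 0.991, -0.009, 0.102]
ft_force: [-0.0, 1.1, 0.5]
grip_width: 0.0469
grasp_force: 0.0
```

{"method": "send_rows", "body": {"steps": "0 0.0075 -0.0268 -0.01 0.01 0.04 -0.023; -0.1 0.0075 -0.0268 -0.01 0.01 0.04 -0.023; -0.1 0.0075 -0.0268 -0.01 0.01 0.04 -0.023; -0.1 0.0075 -0.0268 -0.01 0.01 0.04 -0.023; -0.1 0.0075 -0.0268 -0.01 0.01 0.04 -0.023"}}

```text
clock: 16.18
eef_pos: [0.4892, -0.3207, 0.12]
tool_rot: [0.147, 0.989, 0.001, -0.001]
ft_force: [1.6, -0.4, 0.9]
grip_width: 0.0386
grasp_force: 0.0
```

```bash
python3 - <<'E'
from h import *
np.set_printoptions(precision=4,suppress=True)
plan([.489,-.319,.12],down(163.3),5);print(get_obs()['grip_width'])
c=dict(np.load('top2.npz'));f=lambda x,y:(265+x/3.3,165+y/3.3)
print('panel top inner L,R',pt(c,*f(30,295),.092),pt(c,*f(428,317),.092),'outer',pt(c,*f(30,310),.092),pt(c,*f(425,335),.092))
print('inner walls',pt(c,*f(66,200),.078),pt(c,*f(404,200),.078),'knob',pt(c,*f(223,384),.07))
E
```

```text
d [-0.0002  0.0017 -0.    ] rv [-0.003 -0.001  0.004] per row [-0.      0.0003 -0.    ] [-0.0006 -0.0002  0.0007] eef [ 0.4892 -0.3207  0.12  ]
0.03862839162058929
panel top inner L,R [0.5729 0.1185 0.092 ] [ 0.5585 -0.1388  0.092 ] outer [0.5631 0.1183 0.092 ] [ 0.5468 -0.1367  0.092 ]
inner walls [0.6383 0.0971 0.078 ] [ 0.6383 -0.1261  0.078 ] knob [ 0.5173 -0.0065  0.07  ]
```

{"method": "send_rows", "body": {"steps": "-0.3 0 0.0015 -0.025 0 0 0; -0.4 0 0 -0.025 0 0 0; -0.4 0 0 -0.02 0 0 0; -0.4 0 0 -0.012 0 0 0; -0.4 0 0 -0.006 0 0 0"}}

```text
clock: 16.6
eef_pos: [0.4875, -0.3169, 0.03]
tool_rot: [0.146, 0.989, 0.002, -0.002]
ft_force: [-0.3, -0.5, -0.5]
grip_width: 0.0255
grasp_force: 0.0
```

{"method": "send_rows", "body": {"steps": "-0.4 0 0 -0.002 0 0 0; -0.4 0 0 -0.002 0 0 0; -0.4 0 0 -0.002 0 0 0; -0.4 0 0 -0.001 0 0 0; -0.4 0 0 0 0 0 0"}}

```text
clock: 17.02
eef_pos: [0.4897, -0.3178, 0.0264]
tool_rot: [0.146, 0.989, 0.001, 0.001]
ft_force: [0.9, 0.4, -0.4]
grip_width: 0.0256
grasp_force: 0.0
```

```bash
python3 - <<'E'
from h import *
plan([.489,-.319,.021],down(163.3),5)
c=snap('side','s5')
cv2.imwrite('pics/s5c.png',cv2.resize(np.clip(c['frame'][190:290,360:480,::-1]*1.7,0,255).astype(np.uint8),None,fx=5,fy=5,interpolation=cv2.INTER_CUBIC))
E
```

```text
d [-0.0007 -0.0012 -0.0054] rv [-0.003  0.001  0.002] per row [-0.0001 -0.0002 -0.0011] [-0.0005  0.0003  0.0004] eef [ 0.4897 -0.3178  0.0264]
```

View pics/s5c.png

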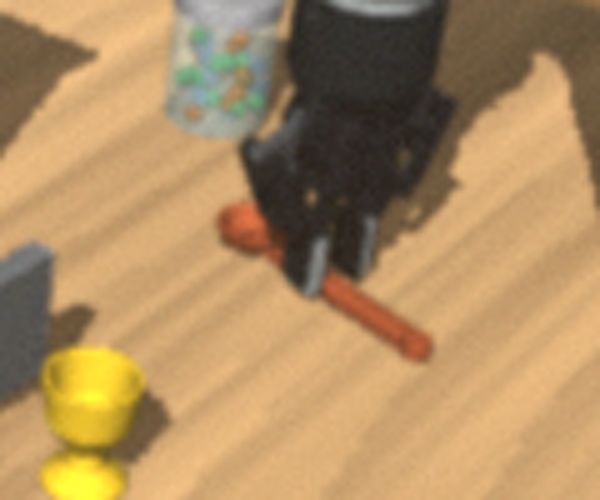

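The fingers straddle the handle with the tips close to the table. I'll go a little lower and close.

{"method": "send_rows", "body": {"steps": "-0.4 0 -0.001 -0.001 0 0 0; -0.4 0 0 -0.001 0 0 0; -0.4 0 0 -0.001 0 0 0; -0.4 0 0 -0.001 0 0 0; -0.4 0 0 0 0 0 0"}}

```text
clock: 17.48
eef_pos: [0.489, -0.3184, 0.0213]
tool_rot: [0.146, 0.989, 0.002, -0.0]
ft_force: [-0.2, 0.1, -0.4]
grip_width: 0.0259
grasp_force: 0.0
```

{"method": "send_rows", "body": {"steps": "-0.6 0 0 0 0 0 0; -0.7 0 0 0 0 0 0; -0.8 0 0 0 0 0 0; -0.9 0 0 0 0 0 0; -0.9 0 0 0 0 0 0"}}

```text
clock: 17.9
eef_pos: [0.4893, -0.3186, 0.0217]
tool_rot: [0.146, 0.989, 0.002, -0.0]
ft_force: [-1.0, -0.6, 0.5]
grip_width: 0.0109
grasp_force: 59.6
```

{"method": "send_rows", "body": {"steps": "-0.9 0 0 0.005 0 0 0; -0.9 0 0 0.015 0 0 0; -0.9 0 0 0.03 0 0 0; -0.9 0 0 0.04 0 0 0; -0.9 0 0 0.04 0 0 0"}}

```text
clock: 18.32
eef_pos: [0.4881, -0.3178, 0.1521]
tool_rot: [0.146, 0.989, 0.002, -0.002]
ft_force: [1.1, -0.1, 0.1]
grip_width: 0.0107
grasp_force: 59.4
```

```bash
python3 - <<'E'
from h import *
plan([.63,-.012,.15],down(86.4),15)
c=snap('side','s6')
cv2.imwrite('pics/s6c.png',cv2.resize(np.clip(c['frame'][120:290,330:500,::-1]*1.7,0,255).astype(np.uint8),None,fx=3.5,fy=3.5,interpolation=cv2.INTER_CUBIC))
E
```

```text
d [ 0.1419  0.3058 -0.0021] rv [-6.00e-03  1.00e-03 -1.34e+00] per row [ 0.0095  0.0204 -0.0001] [-0.0004  0.0001 -0.0894] eef [ 0.4881 -0.3178  0.1521]
```

View pics/s6c.png

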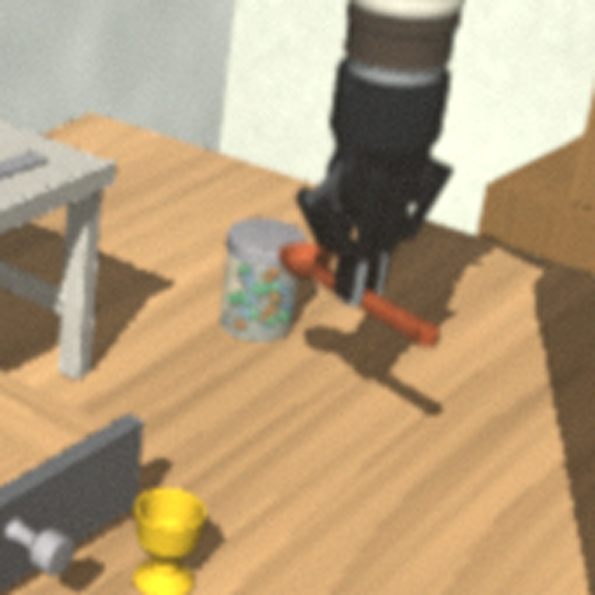

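The spoon hangs level and is held well. Carrying it over the drawer next.

{"method": "send_rows", "body": {"steps": "-0.9 0.0045 0.01 0 0 0 -0.0894; -0.9 0.0089 0.02 0 0 0 -0.0894; -0.9 0.0089 0.0204 0 0 0 -0.0894; -0.9 0.0089 0.0204 0 0 0 -0.0894; -0.9 0.0089 0.0204 0 0 0 -0.0894"}}

```text
clock: 18.78
eef_pos: [0.5295, -0.2266, 0.1518]
tool_rot: [0.364, 0.931, 0.002, 0.0]
ft_force: [0.6, 0.5, -0.6]
grip_width: 0.0109
grasp_force: 59.4
```

{"method": "send_rows", "body": {"steps": "-0.9 0.0089 0.0204 0 0 0 -0.0894; -0.9 0.0089 0.0204 0 0 0 -0.0894; -0.9 0.0089 0.0204 0 0 0 -0.0894; -0.9 0.0089 0.0204 0 0 0 -0.0894; -0.9 0.0089 0.0204 0 0 0 -0.0894"}}

```text
clock: 19.2
eef_pos: [0.5741, -0.1243, 0.1516]
tool_rot: [0.561, 0.828, 0.002, 0.001]
ft_force: [0.0, -0.1, -0.7]
grip_width: 0.011
grasp_force: 59.4
```

{"method": "send_rows", "body": {"steps": "-0.9 0.0089 0.0204 0 0 0 -0.0894; -0.9 0.0089 0.0204 0 0 0 -0.0894; -0.9 0.0089 0.0204 0 0 0 -0.0894; -0.9 0.0089 0.0204 0 0 0 -0.0894; -0.9 0.0089 0.0204 0 0 0 -0.0894"}}

```text
clock: 19.62
eef_pos: [0.6185, -0.0223, 0.1516]
tool_rot: [0.731, 0.683, 0.002, 0.001]
ft_force: [-0.2, -0.8, -0.7]
grip_width: 0.0111
grasp_force: 59.4
```

```bash
python3 - <<'E'
from h import *
plan([.622,-.0115,.15],down(86.4),1)
E
```

```text
d [ 0.0035  0.0108 -0.0016] rv [-0.001  0.004  0.005] per row [ 0.0035  0.0108 -0.0016] [-0.0006  0.0036  0.0051] eef [ 0.6185 -0.0223  0.1516]
```

{"method": "send_rows", "body": {"steps": "-0.9 0.0035 0.01 0 0 0.004 0.005; -0.9 0 0 -0.025 0 0 0; -0.9 0 0 -0.03 0 0 0; -0.9 0 0 -0.025 0 0 0; -0.9 0 0 -0.014 0 0 0"}}

```text
clock: 20.03
eef_pos: [0.6195, -0.0135, 0.0542]
tool_rot: [0.727, 0.687, -0.002, -0.002]
ft_force: [-0.9, -0.8, -0.3]
grip_width: 0.0108
grasp_force: 59.4
```

{"method": "send_rows", "body": {"steps": "-0.9 0 0 -0.004 0 0 0; -0.9 0 0 -0.003 0 0 0; -0.9 0 0 -0.002 0 0 0; -0.9 0 0 -0.001 0 0 0; -0.9 0 0 -0.001 0 0 0"}}

```text
clock: 20.45
eef_pos: [0.6229, -0.0135, 0.048]
tool_rot: [0.727, 0.686, 0.001, 0.001]
ft_force: [0.5, 0.4, -0.4]
grip_width: 0.0108
grasp_force: 59.4
```

{"method": "send_rows", "body": {"steps": "-0.9 0 0 -0.001 0 0 0; -0.9 0 0 -0.001 0 0 0; -0.9 0 0 -0.001 0 0 0; -0.9 0 0 0 0 0 0; -0.9 0 0 0 0 0 0"}}

```text
clock: 20.87
eef_pos: [0.6219, -0.0133, 0.0438]
tool_rot: [0.727, 0.686, 0.0, -0.0]
ft_force: [-0.3, 0.1, 0.0]
grip_width: 0.0111
grasp_force: 59.5
```

{"method": "send_rows", "body": {"steps": "-0.9 0 0 -0.001 0 0 0; -0.9 0 0 0 0 0 0; -0.9 0 0 0 0 0 0; -0.9 0 0 0 0 0 0; -0.9 0 0 0 0 0 0"}}

```text
clock: 21.28
eef_pos: [0.6226, -0.0134, 0.0437]
tool_rot: [0.728, 0.686, 0.001, 0.0]
ft_force: [-1.0, 0.7, 6.2]
grip_width: 0.0111
grasp_force: 60.2
```

There's contact at 6 N, at the height expected. I'll release gently and rise.

{"method": "send_rows", "body": {"steps": "-0.68 0 0 0 0 0 0; -0.62 0 0 0 0 0 0; -0.55 0 0 0 0 0 0; -0.45 0 0 0 0 0 0; -0.35 0 0 0 0 0 0"}}

```text
clock: 21.7
eef_pos: [0.6217, -0.0133, 0.0422]
tool_rot: [0.727, 0.686, -0.0, -0.001]
ft_force: [0.2, 0.0, -0.3]
grip_width: 0.0279
grasp_force: 0.0
```

{"method": "send_rows", "body": {"steps": "-0.35 0 0 0.003 0 0 0; -0.35 0 0 0.01 0 0 0; -0.35 0 0 0.025 0 0 0; -0.35 0 0 0.03 0 0 0; -0.35 0 0 0.03 0 0 0"}}

```text
clock: 22.12
eef_pos: [0.6212, -0.0133, 0.1418]
tool_rot: [0.727, 0.686, -0.0, -0.001]
ft_force: [0.6, 0.3, -0.1]
grip_width: 0.0277
grasp_force: 0.0
```

{"method": "send_rows", "body": {"steps": "-0.35 -0.01 0 0.02 0 0 0; -0.35 -0.03 0 0.02 0 0 0; -0.35 -0.04 0 0.005 0 0 0; -0.35 -0.04 0 0 0 0 0; -0.35 -0.04 0 0 0 0 0"}}

```text
clock: 22.53
eef_pos: [0.4607, -0.0133, 0.1871]
tool_rot: [0.727, 0.686, 0.001, 0.001]
ft_force: [0.1, -0.9, -0.1]
grip_width: 0.0276
grasp_force: 0.0
```

{"method": "send_rows", "body": {"steps": "-0.35 -0.04 0 0 0 0 0; -0.35 -0.03 0 0 0 0 0; -0.35 -0.02 0 0 0 0 0; -0.35 0 0 0 0 0 0; -0.35 0 0 0 0 0 0"}}

```text
clock: 22.95
eef_pos: [0.3715, -0.0133, 0.1868]
tool_rot: [0.728, 0.686, 0.001, 0.001]
ft_force: [-0.3, -0.7, -0.1]
grip_width: 0.0277
grasp_force: 0.0
```

```bash
python3 - <<'E'
from h import *
np.set_printoptions(precision=4,suppress=True)
c=snap('top','top3');K=c['camera_matrix'];T=np.linalg.inv(c['extrinsics']);d=c['range_z'];f=c['frame'].astype(int)
u,v=np.meshgrid(np.arange(640),np.arange(480))
P=(np.stack([(u-K[0,2])/K[0,0]*d,(v-K[1,2])/K[1,1]*d,d],-1))@T[:3,:3].T+T[:3,3]
m=(f[...,0]>1.9*f[...,1])&(f[...,0]>45)&(u>250)&(v>150)
q=P[m];print('red',m.sum(),q.mean(0),q.min(0),q.max(0))
i=np.argsort(q[:,1]);n=len(i)//4
for j in range(4): print(q[i[j*n:(j+1)*n]].mean(0))
def reg(n,u0,u1,v0,v1,z0,z1):
    q=P[v0:v1,u0:u1].reshape(-1,3);q=q[(q[:,2]>z0)&(q[:,2]<z1)]; print(n,len(q),q.mean(0))
reg('cup on tile',165,228,240,320,.05,.09)
reg('jar',505,560,205,250,.07,.1);reg('bowl',98,147,203,250,.03,.06)
print('yellow, image diff', np.abs(f[275:315,350:400]-np.load('top2.npz')['frame'][275:315,350:400]).mean())
k=P[262:300,322:345].reshape(-1,3);k=k[(k[:,2]>.05)&(k[:,0]<.527)];print('knob',len(k),k.mean(0),k.min(0),k.max(0))
o=get_obs();print(o['clock'],o['eef_pos'])
E
```

```text
red 436 [ 0.6215 -0.0257  0.0356] [ 0.3956 -0.0886  0.02  ] [0.6368 0.062  1.3158]
[ 0.6204 -0.0797  0.0312]
[ 0.6207 -0.0551  0.0321]
[ 0.6199 -0.0071  0.0456]
[0.6251 0.039  0.0333]
cup on tile 210 [0.508  0.3087 0.0666]
jar 765 [ 0.6394 -0.444   0.0872]
bowl 435 [0.6501 0.4753 0.0408]
yellow, image diff 1.9196666666666666
knob 113 [ 0.5148 -0.0054  0.1041] [ 0.3956 -0.0183  0.0542] [0.527  0.0077 1.3158]
23.0 [ 0.3727 -0.0133  0.1868]
```

```bash
python3 -c "
from workcell import *
print(job_done())"
```

```text
the job is handed in; nothing more can be done
None
```

The job is handed in at about 23 s: the egg cup stands upright on the tile, the drawer is open to its stop, and the spoon lies flat on the drawer floor. In the last depth image the bead jar and the bowl had not moved; the calipers I did not re-measure, but the arm never came near them.

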